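# Start the clamp bolt on a guitar-neck glue-up

### The arm

A 6-joint arm with a two-finger parallel gripper is mounted at the origin on the work surface. World frame = base frame: x ahead of the robot, y to its left, z up, the work surface at z = 0. Lengths are in m, angles in rad, forces in N, time in s.
With the tool pointing down it reaches from about 0.425 to 0.95 m from the base axis. Payload 14.7 kg.
Tool frame: the origin (TCP) lies midway between the tips of the shut fingers; the grasp point (between the pads) lies 19 mm behind it; z points along the fingers, y is the line along which they close (so a half turn about z gives the same grasp; the last joint's range is limited). The gripper opens to 85 mm and grips with 20 to 120 N. Pads are 22 mm wide; open, the fingers measure 114 mm over their backs; the gripper's body (76 mm by 85 mm) begins 54 mm behind the grasp point. The pads swing forward as they close: fully open they stand 13 mm farther back than shut.
Start: joints at [1.055, 0.48, 1.596, -0, 1.065, -0.047], TCP at [0.294, 0.58, 0.195] pointing down, gripper open.
Joint ranges: [-2.75, 2.75], [-0.82, 2.05], [0.23, 2.67], [-1.56, 4.7], [0.09, 2.69], [-2.92, 2.92]. Speed limits (rad/s): [1.89, 1.89, 2.39, 3.01, 3.01, 3.01].

### API

Orientations are given as a 3x3 rotation matrix whose columns are the frame's x, y, z axes.
In Python, from workcell import r gives the robot as it stands.
- The arm moves only by the shell command python3 drive.py FILE, which reads ROWS from the file FILE. ROWS is a JSON list of rows, 1 to 10 of them, each an object with the fields r (a list: a rotation vector rx, ry, rz in fractions of the full range, 1 being 2 pi rad), xyz (a list: dx, dy, dz in shares of the most that a row can go, 1 being 50 mm), aperture (the finger opening in m); a field left out counts as zero (the opening has to be given); each row shifts and turns the commanded pose from where the row before left it, along the tool's axes as they then stand; what a row does not reach is not made up. A row lasts 1/10 s, in which the tool goes at most 0.05 m and 0.15 rad, less where a joint would pass 70% of its speed; a pose out of reach is approached as far as the arm can. The fingers move at their own pace and stop on an object; the grip force is fixed at half the most. Time passes only in rows, so rows that do not move let the fingers close. It prints the time, the measured TCP pose, the force, the opening and the grip force at its end. Shift and turn numbers lie between -1 and 1, and a call with a number outside is refused. Input that does not fit is refused with a message, and nothing moves.
- r.observe(): the state, without advancing time (a new reading comes with each control period).
- r.read_camera(name): name is "scene" or "side" or "wrist"; returns a dict with "color" (384x512x3 uint8, red, green, blue), "camera_matrix" (3x3 intrinsics, pixels), "distortion" ([k1, k2, p1, p2, k3] as OpenCV has them; the pictures are not rectified), "extrinsics" (4x4, takes a point from world to camera coordinates). Camera axes: x right, y up, looking along -z (the intrinsics and any distortion apply to the point x, -y, -z); pixel columns grow to the right and rows downward; lengths in m; the calibration is good to about 2 mm. A picture is of the moment at which its call begins. There is no depth.
- r.finish_job(): hands the job in; it is judged then, once.
The state is a dict: "t": time; "qpos": joint angles; "qd": joint speeds; "effort": joint torques, N m; "position": TCP position; "orientation": TCP orientation; "ft_force": force on the tool from outside, world axes, zero at the start; "ft_torque": the same for the moment, N m; "opening": finger opening in m; "finger_force": force on a finger pad.
Only numpy, scipy, OpenCV 4.12 (cv2) and the standard library are available. Lean on these libraries where they do the work, as an engineer would, in place of code of your own. Each camera call takes 0.05 s, during which the arm holds its last target. There are 200 camera calls.

### The job

A guitar neck lies in a gluing clamp; the one wing bolt standing proud of the others, on the near side of the middle bar, only rests on top of its nut's thread. Start it: turn it backward (anticlockwise from above) until you notice it drop into the start of the thread, then turn it forward (clockwise) one full turn from there. Finish while holding it like that, the gripper closed on the wing and still, and leave the loose things around the clamp where they are.

Things in the scene. Friction and masses are not known exactly. Their poses are not given: they have to be found in the camera images.
- wing: flat steel wing head of the bolt to start, near bolt of the middle cross bar: 60 mm wide along its x, 12 mm thick along its y, 40 mm tall, rounded ends; origin at its centre, on the bolt's axis, z up (a sleeve keeps the bolt vertical). Centre 172 to 176 mm above the table at the start; it turns and sinks with the bolt. A round collar 36 mm across, 8 mm tall, begins 20 mm below its centre
- bolt_turn (a joint): turn of that bolt about its vertical axis in rad, growing clockwise from above (forward, screwing in), counted over whole turns (6.28 each). Turns easily (under 0.1 N m). Right-hand thread, 24 mm across, 8 mm pitch. It drops into the thread somewhere 0.8 to 3.1 rad backward (smaller values) of the first reading
- bolt_down (a joint): how far that bolt has sunk, m, growing downward. At the start 1 to 4 mm: its weight (0.6 kg) rests on the sloping top of the nut's thread; it slides freely in its sleeve. Turned backward it climbs slowly to about 0, then drops one pitch, to about 8 mm; a squeezed wing is carried by the fingers and falls only when they ease. Turned forward from there it sinks 8 mm a turn and cannot be lifted out
- clamp: gluing clamp fixed to the bench: grey-faced plywood base 220 x 680 x 24 mm, guitar neck along its y, three wooden cross bars over it, tops at 110 mm; origin on the table on the axis of the bolt to start; x across the neck, away from the robot; z up. Five other wing bolts are already screwed down, some 30 mm lower (tops at 162 mm); the nearest is 120 mm away along x
- glue: loose white glue bottle, 56 mm across, 150 mm tall, behind the clamp; origin at the centre of its base; not to be moved
- tin: loose metal tin, 86 mm across, 100 mm tall, behind the clamp; origin at the centre of its base; not to be moved
- block: loose cork sanding block 47 x 102 x 28 mm in front of the clamp; origin at the centre of its base; not to be moved
- knife: loose filling knife, 190 mm long, lying in front of the clamp; origin under its middle; not to be moved

How it is judged:
By the outcome, as a careful person would: the job done as asked, in the order asked, and still so for the second after the job is handed in, while the arm keeps its last pose, push and grip.
It also fails if it takes over 72 s, if anything falls off the work surface, if the arm or the gripper's body presses on something with over 40 N, if the wrist force passes 120 N, or if a joint passes its speed limit or range.

## Working session

There is one attempt and no reset: what is moved stays moved. The work goes in short steps, Python scripts to look and compute and a shell command to move; the robot and the scene stay as the last step left them, time stands still between calls to the robot, and variables do not carry over. Pictures are saved under pics/ and viewed, at most 10 in all, crops included, and the job is handed in when it is done.

```bash
ls; mkdir -p pics; cat > h.py <<'E'
import numpy as np,cv2
from workcell import r
def cam(n):
    d=r.read_camera(n); return d
def ray(d,u,v):
    p=cv2.undistortPoints(np.array([[[u,v]]],float),np.array(d["camera_matrix"]),np.array(d["distortion"]))[0,0]
    E=np.array(d["extrinsics"]);R=E[:3,:3];t=E[:3,3]
    c=-R.T@t; return c,R.T@np.array([p[0],-p[1],-1.])
def onz(d,u,v,z):
    c,w=ray(d,u,v); return c+w*(z-c[2])/w[2]
def proj(d,P):
    E=np.array(d["extrinsics"]);q=E[:3,:3]@np.asarray(P,float)+E[:3,3]
    q=q*[1,-1,-1]
    return cv2.projectPoints(q.reshape(1,1,3),np.zeros(3),np.zeros(3),np.array(d["camera_matrix"]),np.array(d["distortion"]))[0].ravel()
E
python3 - <<'E'
from h import *
ims=[]
for n in("scene","side"):
    d=cam(n);cv2.imwrite(f"pics/{n}0.png",cv2.resize(d["color"][:,:,::-1],(796,597)))
    E=np.array(d["extrinsics"]);print(n,-E[:3,:3].T@E[:3,3])
print(r.observe())
E
```

```text
drive.py
pics
workcell.py
scene [ 0.79916748 -0.62573099  0.6453608 ]
side [ 0.45773205 -0.53697302  0.53116895]
{'t': 0.1, 'qpos': array([ 1.05539882e+00,  4.80792997e-01,  1.59680965e+00, -3.94128844e-07,
        1.06511071e+00, -4.66216908e-02]), 'qd': array([-0.0012456 , -0.00267217, -0.00189068, -0.0002436 ,  0.00093419,
        0.00070521]), 'effort': array([ 4.09305167e-04, -9.52258801e+01, -4.31037784e+01, -2.18598179e-04,
        5.26037198e-03, -8.17118303e-05]), 'position': array([0.2934553 , 0.57952028, 0.19432156]), 'orientation': array([[-8.92122106e-01,  4.51794027e-01, -5.52072495e-04],
       [ 4.51794362e-01,  8.92121574e-01, -9.75289331e-04],
       [ 5.18858889e-05, -1.11950041e-03, -9.99999372e-01]]), 'ft_force': array([ 0.30992261, -0.88667995,  0.47931855]), 'ft_torque': array([ 0.0003193 ,  0.00131205, -0.05048265]), 'finger_force': 0.0, 'opening': 0.08571097485219223}
```

View pics/scene0.png

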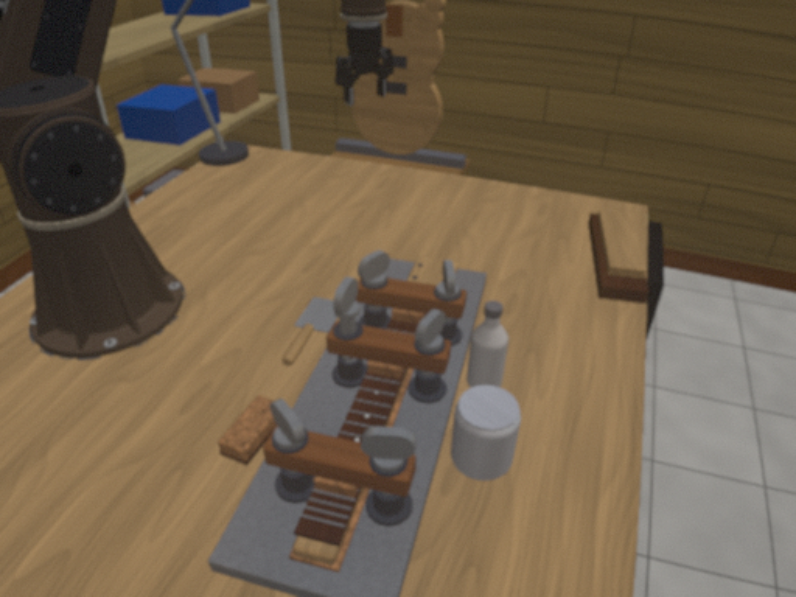

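View pics/side0.png

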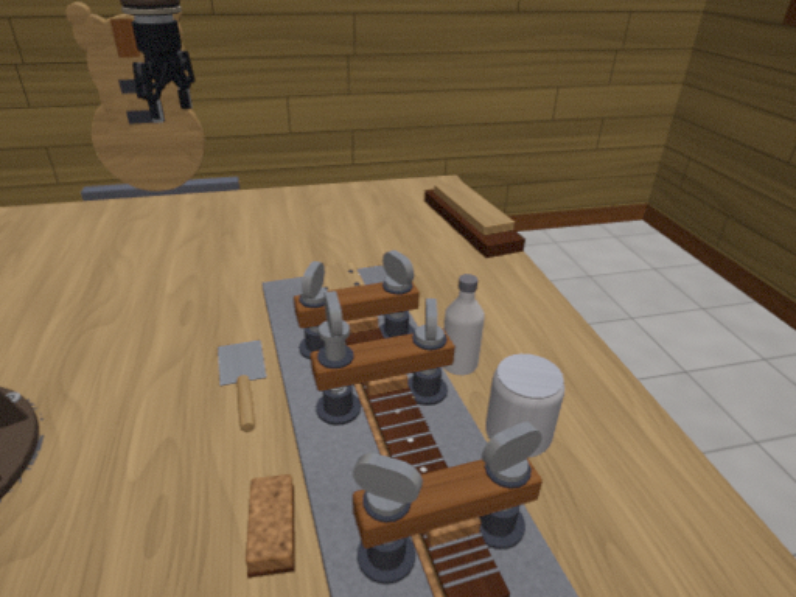

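Scene: the proud wing is at about (346,302), its collar at (348,328), seen nearly edge-on. Side: the wing is at about (334,315), its collar at (337,350). The far middle bolt is at (430,328) in scene and (431,322) in side. Next I triangulate.

```bash
python3 - <<'E'
from h import *
s=512/796
S=cam("scene");D=cam("side")
def tri(a,b):
    c1,w1=ray(S,a[0]*s,a[1]*s);c2,w2=ray(D,b[0]*s,b[1]*s)
    A=np.c_[w1,-w2];k=np.linalg.lstsq(A,c2-c1,rcond=None)[0]
    p,q=c1+k[0]*w1,c2+k[1]*w2;return (p+q)/2,np.linalg.norm(p-q)
for n,a,b in[("wing",(346,302),(334,315)),("collar",(348,328),(337,350)),("far",(430,328),(431,322))]:print(n,tri(a,b))
tiles=[]
for d,(u,v) in((S,(346,302)),(D,(334,315))):
    x,y=int(u*s),int(v*s);tiles.append(cv2.resize(d["color"][y-40:y+40,x-26:x+26,::-1],None,fx=7,fy=7,interpolation=cv2.INTER_CUBIC));print(x-26,y-40)
cv2.imwrite("pics/crop1.png",np.hstack(tiles))
E
```

```text
wing (array([ 0.51322081, -0.03136516,  0.1679437 ]), np.float64(0.006962474599770358))
collar (array([ 0.51402135, -0.03203381,  0.11997484]), np.float64(0.0027727232763681774))
far (array([ 0.63154521, -0.02015401,  0.13908914]), np.float64(0.003979819501944732))
196 154
188 162
```

View pics/crop1.png

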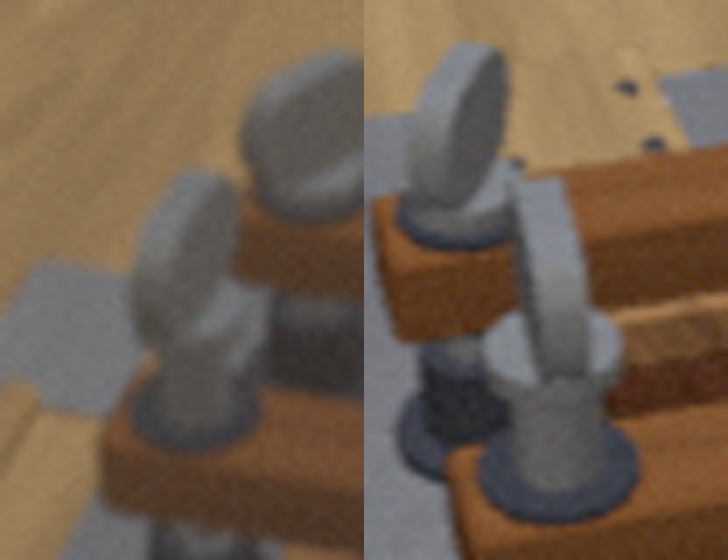

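The manual's scale: shifts go in shares of 50 mm and turns go in shares of 2 pi rad. Converting my numbers, -0.045 m is -0.9, -0.034 m is -0.68.

```bash
echo '[{"xyz": [0, 0, -0.9], "aperture": 0.085}, {"xyz": [0, 0, -0.9], "aperture": 0.085}, {"xyz": [-0.68, -0.64, -0.08], "aperture": 0.085}, {"xyz": [-0.68, -0.64, -0.08], "aperture": 0.085}, {"xyz": [-0.68, -0.64, -0.08], "aperture": 0.085}, {"xyz": [-0.68, -0.64, -0.08], "aperture": 0.085}, {"xyz": [-0.68, -0.64, -0.08], "aperture": 0.085}, {"xyz": [-0.68, -0.64, -0.08], "aperture": 0.085}, {"xyz": [-0.68, -0.64, -0.08], "aperture": 0.085}, {"xyz": [-0.68, -0.64, -0.08], "aperture": 0.085}]' > rows.txt && python3 drive.py rows.txt; echo '[{"xyz": [-0.68, -0.64, -0.08], "aperture": 0.085}, {"xyz": [-0.68, -0.64, -0.08], "aperture": 0.085}, {"xyz": [-0.68, -0.64, -0.08], "aperture": 0.085}, {"xyz": [-0.68, -0.64, -0.08], "aperture": 0.085}, {"xyz": [-0.68, -0.64, -0.08], "aperture": 0.085}, {"xyz": [-0.68, -0.64, -0.08], "aperture": 0.085}, {"r": [0, 0, 0.0239], "aperture": 0.085}, {"r": [0, 0, 0.0239], "aperture": 0.085}, {"r": [0, 0, 0.0239], "aperture": 0.085}, {"r": [0, 0, 0.0239], "aperture": 0.085}]' > rows.txt && python3 drive.py rows.txt;echo '[{"r": [0, 0, 0.0239], "aperture": 0.085}, {"r": [0, 0, 0.0239], "aperture": 0.085}, {"r": [0, 0, 0.0239], "aperture": 0.085}, {"r": [0, 0, 0.0239], "aperture": 0.085}, {"aperture": 0.085}]' > rows.txt && python3 drive.py rows.txt; python3 - <<'E'
from h import *
W=cam("wrist");cv2.imwrite("pics/w1.png",W["color"][:,:,::-1]);o=r.observe();print(o["qpos"],o["orientation"])
E=W["extrinsics"];print(-E[:3,:3].T@E[:3,3]); print(proj(W,(.513,-.031,.174)))
E
```

```text
t: 1.2
position: [0.4208, 0.2268, 0.3171]
orientation: [[-0.892, 0.452, 0.0], [0.452, 0.892, 0.0], [-0.0, 0.0, -1.0]]
ft_force: [0.5, 0.6, -0.3]
opening: 0.0847
finger_force: 0.0
t: 2.2
position: [0.5158, -0.0351, 0.3408]
orientation: [[-0.475, 0.88, -0.0], [0.88, 0.475, 0.0], [0.0, -0.0, -1.0]]
ft_force: [-0.4, 0.3, 0.2]
opening: 0.0847
finger_force: 0.0
t: 2.7
position: [0.5157, -0.0348, 0.3408]
orientation: [[0.101, 0.995, -0.0], [0.995, -0.101, 0.0], [-0.0, -0.0, -1.0]]
ft_force: [-0.2, 0.0, -0.3]
opening: 0.0852
finger_force: 0.0
[-1.26085053e-01  1.66092549e-01  1.69226857e+00 -4.43079346e-07
  1.28342709e+00 -3.12921083e-02] [[ 9.46509209e-02  9.95510505e-01 -1.94057630e-04]
 [ 9.95510524e-01 -9.46509180e-02  2.41699448e-05]
 [ 5.69370118e-06 -1.95474120e-04 -9.99999981e-01]]
[0.52347987 0.04074441 0.51994724]
[252.21069047 166.96582191]
```

View pics/w1.png

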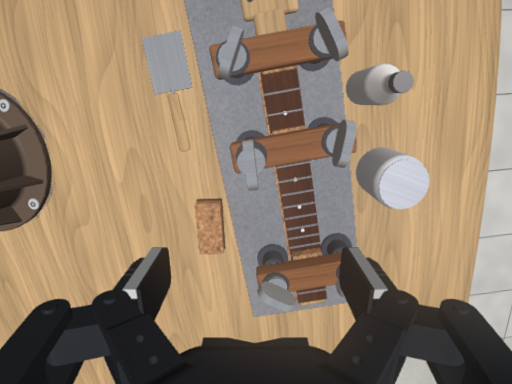

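The proud bolt is at about (250,160), its wing running from about (243,145) to (252,188). I zoom in to get the angle.

```bash
python3 - <<'E'
import cv2
i=cv2.imread("pics/w1.png");cv2.imwrite("pics/w1c.png",cv2.resize(i[125:205,210:290],None,fx=7,fy=7,interpolation=cv2.INTER_CUBIC))
E
```

```text
(no output)
```

View pics/w1c.png

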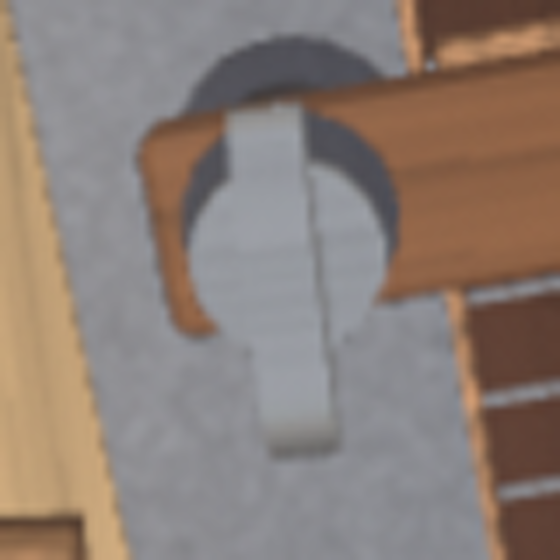

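```bash
python3 - <<'E'
from h import *
W=cam("wrist")
f=lambda u,v,z:onz(W,210+u/7,125+v/7,z)
a,b=f(266,108,.176),f(304,446,.176);print(a,b,(a+b)/2,np.linalg.norm(a-b),np.arctan2(*(a-b)[[1,0]]))
print("collar",f(289,253,.154),"w",np.linalg.norm(f(188,253,.154)-f(390,253,.154)))
print(np.arctan2(*r.observe()["orientation"][[1,0],0]),r.observe()["position"])
E
```

```text
[0.51121818 0.0008758  0.176     ] [ 0.51196004 -0.05736399  0.176     ] [ 0.51158911 -0.0282441   0.176     ] 0.05824451067859038 1.5835337128180345
collar [ 0.51198495 -0.02768359  0.154     ] w 0.036092353112626104
1.4776286946143524 [ 0.51583767 -0.0348474   0.34085812]
```

In the tool's units: 0.045 m is 0.9, 0.044 m is 0.88, -0.106 rad is -0.0169.

```bash
echo '[{"r": [0, 0, -0.0169], "aperture": 0.05}, {"xyz": [0.14, -0.08, 0], "aperture": 0.05}, {"xyz": [0, 0, 0.88], "aperture": 0.05}, {"xyz": [0, 0, 0.88], "aperture": 0.05}, {"xyz": [0, 0, 0.9], "aperture": 0.05}, {"xyz": [0, 0, 0.7], "aperture": 0.05}, {"xyz": [0, 0, 0.2], "aperture": 0.05}, {"aperture": 0.016}, {"aperture": 0.016}, {"aperture": 0.016}]' > rows.txt && python3 drive.py rows.txt; cat > look.py <<'E'
import sys
from h import *
n=sys.argv[1]
t=[]
for c in("side","scene"):
    d=cam(c);u,v=proj(d,(.5118,-.028,.165)).astype(int)
    np.save(f"pics/{n}_{c}.npy",d["color"])
    t.append(cv2.resize(d["color"][v-40:v+40,u-28:u+28,::-1],None,fx=7,fy=7,interpolation=cv2.INTER_CUBIC))
cv2.imwrite(f"pics/{n}.png",np.hstack(t))
o=r.observe();print(o["t"],o["qpos"].round(3),o["opening"],o["ft_force"].round(2),o["ft_torque"].round(3),o["position"].round(4))
E
python3 look.py g0
```

```text
t: 3.8
position: [0.5131, -0.0279, 0.1647]
orientation: [[-0.008, 1.0, 0.003], [1.0, 0.008, -0.0], [-0.0, 0.003, -1.0]]
ft_force: [0.3, 0.4, -0.1]
opening: 0.0161
finger_force: 0.0
3.9 [-0.114  0.327  1.941 -0.     0.871 -0.121] 0.015885055492104432 [-0.26  0.06 -0.12] [-0.01   0.05   0.019] [ 0.5128 -0.028   0.1643]
```

View pics/g0.png

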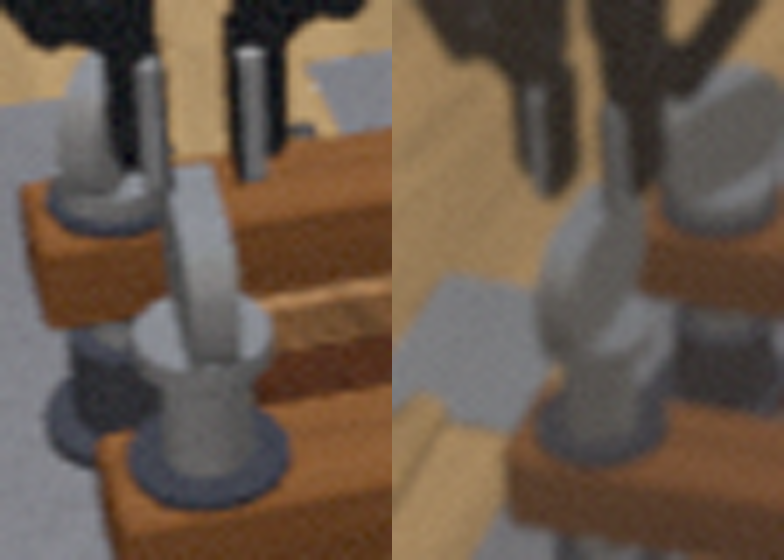

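Side: the finger tips are at crop (160,195) and (250,180), above the wing instead of beside it, about 14 px higher than the reported TCP should appear. I check this by triangulating.

```bash
python3 - <<'E'
from h import *
D=cam("side");S=cam("scene")
for n,d in(("side",D),("scene",S)):
    print(n,np.abs(d["color"].astype(int)-np.load(f"pics/g0_{n}.npy")).mean(), proj(d,r.observe()["position"]))
def pix(d,x,y):
    u,v=proj(d,(.5118,-.028,.165)).astype(int);return u-28+x/7,v-40+y/7
def tri(a,b):
    c1,w1=ray(S,*pix(S,*a));c2,w2=ray(D,*pix(D,*b))
    k=np.linalg.lstsq(np.c_[w1,-w2],c2-c1,rcond=None)[0]
    p,q=c1+k[0]*w1,c2+k[1]*w2;return (p+q)/2,np.linalg.norm(p-q)
print("tips",tri((585-392,192),(207,185)))
print("wingtop",tri((590-392,190),(195,170)))
print("collar",tri((605-392,340),(203,340)))
t=[]
for d in(D,S):
    u,v=proj(d,(.5118,-.028,.165)).astype(int);t.append(cv2.resize(d["color"][v-40:v+40,u-28:u+28,::-1],None,fx=7,fy=7))
cv2.imwrite("pics/g1.png",np.hstack(t))
E
```

```text
side 2.319580078125 [214.68812591 205.3552701 ]
scene 2.155153062608507 [223.040378   193.21617494]
tips (array([ 0.51410316, -0.0353506 ,  0.20246982]), np.float64(0.0039057535396606912))
wingtop (array([ 0.5124966 , -0.02794232,  0.20025602]), np.float64(0.00035539544558449226))
collar (array([ 0.51294479, -0.02374058,  0.14284747]), np.float64(0.0028876740446840427))
```

View pics/g1.png

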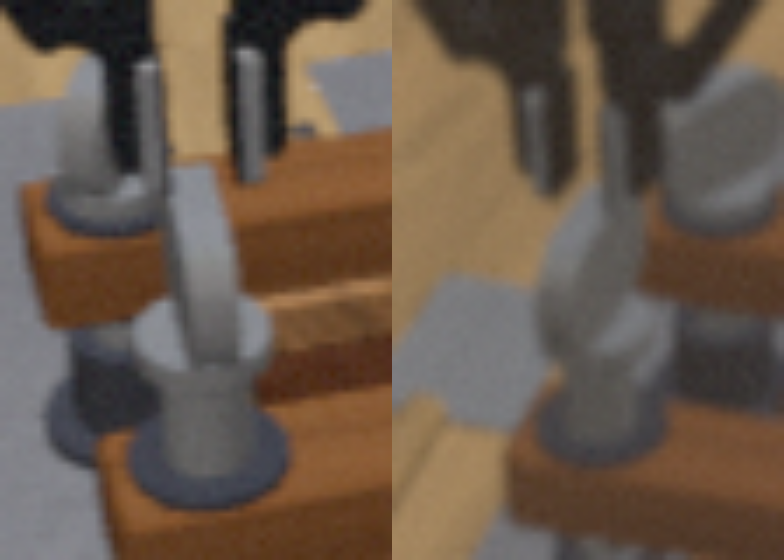

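Both pictures agree that the tips are level with the wing's top, which contradicts the reported TCP height. A gentle close will settle it: with the wing between the pads they stop at 12 mm.

```bash
echo '[{"aperture": 0.008}, {"aperture": 0.008}, {"aperture": 0.008}]' > rows.txt && python3 drive.py rows.txt; python3 look.py g2
```

```text
t: 4.3
position: [0.5119, -0.0279, 0.163]
orientation: [[-0.008, 1.0, 0.0], [1.0, 0.008, -0.0], [-0.0, 0.0, -1.0]]
ft_force: [-1.0, 0.0, -0.5]
opening: 0.008
finger_force: 0.0
4.4 [-0.114  0.329  1.943 -0.     0.87  -0.122] 0.007824688679923178 [0.23 0.44 0.53] [0.04  0.009 0.012] [ 0.5118 -0.0279  0.1629]
```

View pics/g2.png

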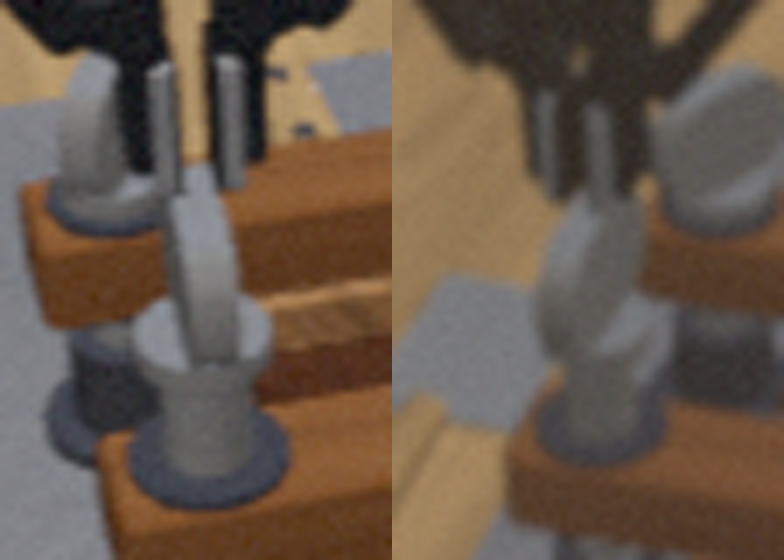

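The pads closed to 7.8 mm with no contact, so they really are about 34 mm higher than reported, level with the wing's top. I trust the pictures: open, go down about 28 mm, and check the force and the grip.

In the tool's units: 0.005 m is 0.1.

```bash
echo '[{"aperture": 0.035}, {"aperture": 0.035}, {"xyz": [0, 0, 0.1], "aperture": 0.035}, {"xyz": [0, 0, 0.1], "aperture": 0.035}, {"xyz": [0, 0, 0.1], "aperture": 0.035}]' > rows.txt && python3 drive.py rows.txt;echo '[{"xyz": [0, 0, 0.1], "aperture": 0.035}, {"xyz": [0, 0, 0.08], "aperture": 0.035}, {"xyz": [0, 0, 0.08], "aperture": 0.035}, {"aperture": 0.035}]' > rows.txt && python3 drive.py rows.txt; echo '[{"aperture": 0.008}, {"aperture": 0.008}, {"aperture": 0.008}, {"aperture": 0.008}]' > rows.txt && python3 drive.py rows.txt; python3 look.py g3
```

```text
t: 4.9
position: [0.5117, -0.0279, 0.1473]
orientation: [[-0.008, 1.0, -0.0], [1.0, 0.008, 0.0], [0.0, -0.0, -1.0]]
ft_force: [-0.6, 0.4, -0.8]
opening: 0.0349
finger_force: 0.0
t: 5.3
position: [0.5115, -0.0279, 0.1343]
orientation: [[-0.008, 1.0, -0.001], [1.0, 0.008, 0.0], [0.0, -0.001, -1.0]]
ft_force: [-0.8, 0.3, 0.1]
opening: 0.0351
finger_force: 0.0
t: 5.7
position: [0.5112, -0.0278, 0.1351]
orientation: [[-0.008, 1.0, -0.001], [1.0, 0.008, 0.0], [0.0, -0.001, -1.0]]
ft_force: [-5.5, 1.1, 5.9]
opening: 0.0107
finger_force: 58.6
5.8 [-0.114  0.366  1.971 -0.     0.806 -0.122] 0.010805532670669924 [-6.26  0.54  5.68] [0.093 0.768 0.007] [ 0.5112 -0.0278  0.1351]
```

View pics/g3.png

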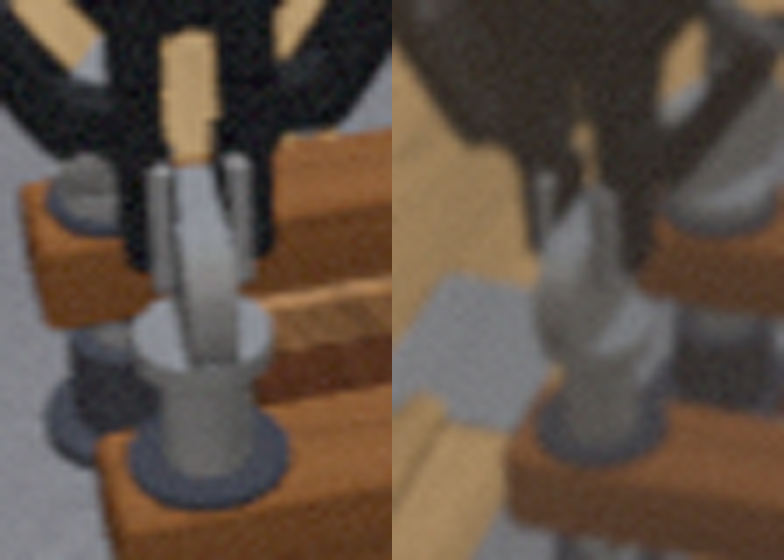

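Side and scene now show the pads on both sides of the wing, the tips (crop y≈285) above the collar (y≈335). The grip stops at the wing's thickness with 58 N. Next I ease to a loose hold, so the bolt can fall freely, and track the collar's height by template.

In the tool's units: -0.001 m is -0.02.

```bash
cat > track.py <<'E'
from h import *
out=[]
for c,(x0,x1,y0,y1),mm in(("side",(16,42,48,56),1.8/.82),("scene",(19,43,47,56),2.1/.81)):
    d=cam(c);u,v=proj(d,(.5118,-.028,.165)).astype(int)
    g=np.load(f"pics/g2_{c}.npy")[v-40:v+40,u-28:u+28];n=d["color"][v-40:v+40,u-28:u+28]
    k=6;up=lambda i:cv2.resize(cv2.GaussianBlur(i,(3,3),0),None,fx=k,fy=k,interpolation=cv2.INTER_CUBIC)
    T=up(g)[y0*k:y1*k,x0*k:x1*k];S=up(n)[(y0-5)*k:(y1+10)*k,(x0-2)*k:(x1+2)*k]
    m=cv2.matchTemplate(S,T,cv2.TM_CCOEFF_NORMED);_,s,_,l=cv2.minMaxLoc(m)
    out.append((c,"down mm",round((l[1]/k-5)*mm,1),"score",round(s,3)))
o=r.observe();R=o["orientation"]
print(*out,"yaw",round(float(np.arctan2(R[1,0],R[0,0])),3),"q6",round(o["qpos"][5],3),"open",round(o["opening"],4),"F",o["ft_force"].round(1),"Tz",round(o["ft_torque"][2],3),"t",o["t"],"p",o["position"].round(4))
E
python3 track.py
echo '[{"xyz": [0, -0.02, 0], "aperture": 0.016}, {"aperture": 0.016}, {"aperture": 0.016}]' > rows.txt && python3 drive.py rows.txt|grep open; python3 track.py
echo '[{"r": [0, 0, -0.0159], "aperture": 0.016}, {"r": [0, 0, -0.0159], "aperture": 0.016}, {"r": [0, 0, -0.0159], "aperture": 0.016}, {"r": [0, 0, -0.0159], "aperture": 0.016}]' > rows.txt && python3 drive.py rows.txt|grep open; python3 track.py
```

```text
('side', 'down mm', 0.0, 'score', 0.998) ('scene', 'down mm', 0.0, 'score', 0.998) yaw 1.579 q6 -0.122 open 0.0111 F [-5.3  0.3  5. ] Tz -0.012 t 5.9 p [ 0.5113 -0.0278  0.1351]
opening: 0.0159
('side', 'down mm', 0.0, 'score', 0.997) ('scene', 'down mm', 0.0, 'score', 0.998) yaw 1.579 q6 -0.122 open 0.0157 F [-0.7  0.2  1.4] Tz -0.018 t 6.3 p [ 0.511  -0.0279  0.135 ]
opening: 0.0157
('side', 'down mm', -0.4, 'score', 0.897) ('scene', 'down mm', 0.0, 'score', 0.966) yaw 1.981 q6 -0.524 open 0.0158 F [-0.6  0.2 -0.5] Tz -0.014 t 6.8 p [ 0.511  -0.0279  0.135 ]
```

In the tool's units: -0.1 rad is -0.0159.

```bash

echo '[{"r": [0, 0, -0.0159], "aperture": 0.015}, {"r": [0, 0, -0.0159], "aperture": 0.015}]' > rows.txt && python3 drive.py rows.txt>/dev/null; python3 track.py
echo '[{"r": [0, 0, -0.0159], "aperture": 0.015}, {"r": [0, 0, -0.0159], "aperture": 0.015}]' > rows.txt && python3 drive.py rows.txt>/dev/null; python3 track.py
echo '[{"r": [0, 0, -0.0159], "aperture": 0.015}, {"r": [0, 0, -0.0159], "aperture": 0.015}]' > rows.txt && python3 drive.py rows.txt>/dev/null; python3 track.py
```

```text
('side', 'down mm', -0.4, 'score', 0.832) ('scene', 'down mm', 0.9, 'score', 0.83) yaw 2.178 q6 -0.721 open 0.0149 F [-0.5  0.2 -0.9] Tz -0.007 t 7.1 p [ 0.5109 -0.0279  0.1349]
('side', 'down mm', -1.1, 'score', 0.823) ('scene', 'down mm', 3.0, 'score', 0.757) yaw 2.376 q6 -0.919 open 0.0146 F [ 0.1 -0.7  0.9] Tz -0.008 t 7.4 p [ 0.5108 -0.0279  0.1349]
('side', 'down mm', -1.1, 'score', 0.825) ('scene', 'down mm', 3.5, 'score', 0.774) yaw 2.575 q6 -1.118 open 0.0153 F [-1.2 -0.8  1.6] Tz -0.0 t 7.7 p [ 0.5107 -0.028   0.1349]
```

In the tool's units: -0.1 rad is -0.0159.

```bash

for i in 1; do :; done
echo '[{"r": [0, 0, -0.0159], "aperture": 0.015}, {"r": [0, 0, -0.0159], "aperture": 0.015}]' > rows.txt && python3 drive.py rows.txt>/dev/null; python3 track.py
echo '[{"r": [0, 0, -0.0159], "aperture": 0.015}, {"r": [0, 0, -0.0159], "aperture": 0.015}]' > rows.txt && python3 drive.py rows.txt>/dev/null; python3 track.py
echo '[{"r": [0, 0, -0.0159], "aperture": 0.015}, {"r": [0, 0, -0.0159], "aperture": 0.015}]' > rows.txt && python3 drive.py rows.txt>/dev/null; python3 track.py
```

```text
('side', 'down mm', -0.7, 'score', 0.811) ('scene', 'down mm', 3.0, 'score', 0.795) yaw 2.774 q6 -1.318 open 0.015 F [-1.8 -1.4  2.8] Tz -0.037 t 8.0 p [ 0.5108 -0.028   0.1349]
('side', 'down mm', -0.7, 'score', 0.811) ('scene', 'down mm', 2.2, 'score', 0.835) yaw 2.974 q6 -1.517 open 0.0148 F [-2.  -2.   0.9] Tz -0.057 t 8.3 p [ 0.5109 -0.028   0.1349]
('side', 'down mm', -0.4, 'score', 0.796) ('scene', 'down mm', 1.3, 'score', 0.867) yaw -3.109 q6 -1.717 open 0.015 F [0.6 0.1 0.3] Tz -0.039 t 8.6 p [ 0.511  -0.0279  0.1349]
```

```bash
cat > sil.py <<'E'
from h import *
import sys
d=cam("side");u,v=proj(d,(.5118,-.028,.165)).astype(int)
np.save(f"pics/s{r.observe()['t']:.1f}.npy",d["color"])
for nm,i in(("ref",np.load("pics/g2_side.npy")),("now",d["color"])):
    h=cv2.cvtColor(i[v-40:v+40,u-28:u+28],cv2.COLOR_RGB2HSV).astype(int)
    print(nm)
    for x in(21,36,37): print(x,"".join("%4d"%a for a in h[40:68,x,1]),"|","".join("%4d"%a for a in h[40:68,x,2]))
E
python3 sil.py
```

```text
ref
21  167 172 157  61   6  17  19  16  16  14  14  11   6   3   7  10  37  33  31  36  45  39  36  44  26  41  39  43 |   96  92  94 109 127 147 149 147 147 149 141 117  89  89  73  52  48  47  49  57  80  78  78  76  77  80  79  72
36  194 161 105  29  10  17  12  14  17  17  17   5   6  38  88 112  75  87  25  26  33  29  19  25  30  48  44  39 |   88  98 119 148 148 149 145 146 148 147 134  95  87  80  75  66  71  76  71  77  85  78  79  83  84  80  81  79
37  179 170 131  94  35  14  19  16  11  10  10   3  28 104 153 171 155 166 108  13  49  45  47  40  42  41  49  38 |   87  96 127 163 147 145 144 146 144 126 106  85  82  81  85  73  69  72 102  76  83  79  82  82  79  81  84  80
now
21    5   8   8   8   6   8   8   8   7  16  12  10   6   9   9  23  23  36  22  32  45  39  44  40  45  39  38  45 |   97  98  95  94  92  97  95  97 112 145 128 100  92  81  58  44  45  43  47  55  74  72  81  76  79  79  81  80
36    3   8   5   8  10   5  10  10  14  14  13   3  33  65 116  96  92  96  21  30  22  22  16  20  25  25  44  40 |   97  97  97  95  99  95 101 128 141 132 102  79  84  74  68  69  72  77  73  77  81  80  80  78  83  82  76  77
37   11  11   6   5   5  13   3  10  14   7  12  37  95 134 167 159 158 139 105  26  51  45  37  36  38  46  37  39 |   97  96  92  93  96  96  99 134 132 109  83  82  78  84  75  69  68  79 100  77  75  80  83  77  74  77  76  79
```

In the tool's units: -0.1 rad is -0.0159.

```bash
cat > sil.py <<'E'
from h import *
d=cam("side");u,v=proj(d,(.5118,-.028,.165)).astype(int)
o=r.observe();np.save(f"pics/s{o['t']:.1f}.npy",d["color"])
def m(i):
    h=cv2.cvtColor(i[v-40:v+40,u-28:u+28],cv2.COLOR_RGB2HSV).astype(float);out=[]
    for x in(21,36,37):
        V=h[40:66,x,2];a=[k for k in range(2,22) if V[k]>=115>V[k+1] and V[k-1:k+1].max()>125]
        out.append(a[0]+(V[a[0]]-115)/(V[a[0]]-V[a[0]+1]) if a else np.nan)
    S=h[40:66,37,1];a=[k for k in range(8,22) if S[k]<70<=S[k+1]];out.append(a[0] +(70-S[a[0]])/(S[a[0]+1]-S[a[0]])if a else np.nan)
    return np.array(out)
R=o["orientation"]
print("down mm",((m(d["color"])-m(np.load("pics/g2_side.npy")))*2.2).round(1),"yaw",round(float(np.arctan2(R[1,0],R[0,0])),3),"q6",round(o["qpos"][5],3),"F",o["ft_force"].round(1),"Tz",round(o["ft_torque"][2],3),"t",o["t"])
E
python3 sil.py
echo '[{"r": [0, 0, -0.0159], "aperture": 0.015}, {"r": [0, 0, -0.0159], "aperture": 0.015}]' > rows.txt && python3 drive.py rows.txt>/dev/null; python3 sil.py
echo '[{"r": [0, 0, -0.0159], "aperture": 0.015}, {"r": [0, 0, -0.0159], "aperture": 0.015}]' > rows.txt && python3 drive.py rows.txt>/dev/null; python3 sil.py
```

```text
down mm [-1.4 -2.1 -2.  -1.8] yaw -3.112 q6 -1.715 F [1.2 0.3 0. ] Tz 0.03 t 8.7
down mm [-0.9 -0.8 -0.6 -0.2] yaw -2.9 q6 -1.927 F [0.1 0.5 0.5] Tz -0.016 t 8.95
down mm [nan 5.3 5.3 6.6] yaw -2.7 q6 -2.126 F [-1.2 -1.7  1.1] Tz 0.027 t 9.2
```

The drop is noticed: it began at tool yaw about -2.91. Before it the bolt had climbed about 2 mm, then it fell about 8 mm, as it must. With the play of about 0.14 rad, the wing yaw at the drop was about -3.05, so the finish is tool yaw -3.05 ≡ 0.09 by the half turn. I lower the tool 7 mm and turn forward half a turn past the drop, loosely, following it down.

In the tool's units: 0.004 m is 0.08, 0.0002 m is 0.004, 0.15 rad is 0.0239.

```bash

echo '[{"xyz": [0, 0, 0.08], "aperture": 0.015}, {"xyz": [0, 0, 0.06], "aperture": 0.015}, {"r": [0, 0, 0.0239], "xyz": [0, 0, 0.004], "aperture": 0.015}, {"r": [0, 0, 0.0239], "xyz": [0, 0, 0.004], "aperture": 0.015}, {"r": [0, 0, 0.0239], "xyz": [0, 0, 0.004], "aperture": 0.015}, {"r": [0, 0, 0.0239], "xyz": [0, 0, 0.004], "aperture": 0.015}, {"r": [0, 0, 0.0239], "xyz": [0, 0, 0.004], "aperture": 0.015}, {"r": [0, 0, 0.0239], "xyz": [0, 0, 0.004], "aperture": 0.015}, {"r": [0, 0, 0.0239], "xyz": [0, 0, 0.004], "aperture": 0.015}]' > rows.txt && python3 drive.py rows.txt; python3 sil.py
echo '[{"r": [0, 0, 0.0239], "xyz": [0, 0, 0.004], "aperture": 0.015}, {"r": [0, 0, 0.0239], "xyz": [0, 0, 0.004], "aperture": 0.015}, {"r": [0, 0, 0.0239], "xyz": [0, 0, 0.004], "aperture": 0.015}, {"r": [0, 0, 0.0239], "xyz": [0, 0, 0.004], "aperture": 0.015}, {"r": [0, 0, 0.0239], "xyz": [0, 0, 0.004], "aperture": 0.015}, {"r": [0, 0, 0.0239], "xyz": [0, 0, 0.004], "aperture": 0.015}, {"r": [0, 0, 0.0239], "xyz": [0, 0, 0.004], "aperture": 0.015}, {"r": [0, 0, 0.0239], "xyz": [0, 0, 0.004], "aperture": 0.015}]' > rows.txt && python3 drive.py rows.txt; python3 sil.py
echo '[{"r": [0, 0, 0.0239], "xyz": [0, 0, 0.004], "aperture": 0.015}, {"r": [0, 0, 0.0239], "xyz": [0, 0, 0.004], "aperture": 0.015}, {"r": [0, 0, 0.0239], "xyz": [0, 0, 0.004], "aperture": 0.015}, {"r": [0, 0, 0.0239], "xyz": [0, 0, 0.004], "aperture": 0.015}, {"r": [0, 0, 0.0239], "xyz": [0, 0, 0.004], "aperture": 0.015}, {"r": [0, 0, 0.0239], "xyz": [0, 0, 0.004], "aperture": 0.015}, {"r": [0, 0, 0.0239], "xyz": [0, 0, 0.004], "aperture": 0.015}, {"r": [0, 0, 0.0239], "xyz": [0, 0, 0.004], "aperture": 0.015}, {"r": [0, 0, 0.0064], "aperture": 0.015}]' > rows.txt && python3 drive.py rows.txt; python3 sil.py
```

```text
t: 10.1
position: [0.511, -0.028, 0.1262]
orientation: [[-0.812, 0.584, 0.0], [0.584, 0.812, -0.0], [-0.0, -0.0, -1.0]]
ft_force: [1.4, -3.8, 0.6]
opening: 0.015
finger_force: 1.3
down mm [6.4 6.4 nan 7.4] yaw 2.508 q6 -1.051 F [-0.3  0.2  0.4] Tz -0.018 t 10.15
t: 10.95
position: [0.5112, -0.0278, 0.1247]
orientation: [[0.246, 0.969, 0.001], [0.969, -0.246, 0.0], [0.0, 0.0, -1.0]]
ft_force: [2.1, -0.7, -1.5]
opening: 0.0147
finger_force: 1.8
down mm [  7.9 -12.3  -8.    8.7] yaw 1.312 q6 0.145 F [ 0.6 -0.9 -0.3] Tz -0.021 t 11.0
t: 11.9
position: [0.5111, -0.0279, 0.1232]
orientation: [[0.996, 0.086, 0.0], [0.086, -0.996, -0.0], [0.0, 0.0, -1.0]]
ft_force: [2.0, -1.7, -0.5]
opening: 0.0152
finger_force: 1.0
down mm [ nan  9.8  9.7 10.8] yaw 0.087 q6 1.37 F [ 1.  -0.5  0.6] Tz -0.01 t 11.95
```

In the tool's units: -0.025 m is -0.5.

```bash

echo '[{"aperture": 0.008}, {"aperture": 0.008}, {"aperture": 0.008}, {"aperture": 0.035}, {"aperture": 0.035}, {"aperture": 0.035}, {"xyz": [0, 0, -0.5], "aperture": 0.035}, {"xyz": [0, 0, -0.5], "aperture": 0.035}]' > rows.txt && python3 drive.py rows.txt; python3 sil.py
echo '[{"r": [0, 0, -0.0239], "aperture": 0.035}, {"r": [0, 0, -0.0239], "aperture": 0.035}, {"r": [0, 0, -0.0239], "aperture": 0.035}, {"r": [0, 0, -0.0239], "aperture": 0.035}, {"r": [0, 0, -0.0239], "aperture": 0.035}, {"r": [0, 0, -0.0239], "aperture": 0.035}, {"r": [0, 0, -0.0239], "aperture": 0.035}, {"r": [0, 0, -0.0239], "aperture": 0.035}, {"r": [0, 0, -0.0239], "aperture": 0.035}, {"r": [0, 0, -0.0239], "aperture": 0.035}]' > rows.txt && python3 drive.py rows.txt>/dev/null
echo '[{"r": [0, 0, -0.0239], "aperture": 0.035}, {"r": [0, 0, -0.0239], "aperture": 0.035}, {"r": [0, 0, -0.0239], "aperture": 0.035}, {"r": [0, 0, -0.0239], "aperture": 0.035}, {"r": [0, 0, -0.0239], "aperture": 0.035}, {"r": [0, 0, -0.0239], "aperture": 0.035}, {"r": [0, 0, -0.0239], "aperture": 0.035}, {"r": [0, 0, -0.0239], "aperture": 0.035}, {"r": [0, 0, -0.0239], "aperture": 0.035}, {"r": [0, 0, -0.0239], "aperture": 0.035}]' > rows.txt && python3 drive.py rows.txt>/dev/null
echo '[{"r": [0, 0, -0.0225], "aperture": 0.035}, {"aperture": 0.035}]' > rows.txt && python3 drive.py rows.txt; python3 sil.py
```

```text
t: 12.75
position: [0.5101, -0.0277, 0.1733]
orientation: [[0.996, 0.09, -0.002], [0.09, -0.996, 0.0], [-0.002, -0.001, -1.0]]
ft_force: [0.2, -0.0, 0.8]
opening: 0.0353
finger_force: 0.0
down mm [ nan  9.6  9.7 10.9] yaw 0.09 q6 1.367 F [3.4 0.5 5.7] Tz -0.048 t 12.8
t: 15.0
position: [0.5108, -0.0278, 0.1732]
orientation: [[-0.996, -0.092, -0.0], [-0.092, 0.996, 0.0], [0.0, 0.0, -1.0]]
ft_force: [0.2, -0.6, 0.0]
opening: 0.035
finger_force: 0.0
down mm [ nan  9.5 10.  11. ] yaw -3.055 q6 -1.771 F [-0.5  0.2 -0.6] Tz 0.01 t 15.05
```

Now I go down again, take the loose hold, and turn the last half turn, following the sink.

The manual's scale: shifts go in shares of 50 mm and turns go in shares of 2 pi rad. Converting my numbers, 0.025 m is 0.5, 0.02 m is 0.4.

```bash

echo '[{"xyz": [0, 0, 0.5], "aperture": 0.035}, {"xyz": [0, 0, 0.4], "aperture": 0.035}, {"xyz": [0, 0, 0.12], "aperture": 0.035}, {"aperture": 0.008}, {"aperture": 0.008}, {"aperture": 0.008}, {"aperture": 0.008}, {"aperture": 0.015}, {"aperture": 0.015}]' > rows.txt && python3 drive.py rows.txt; python3 sil.py
echo '[{"r": [0, 0, 0.0239], "xyz": [0, 0, 0.004], "aperture": 0.015}, {"r": [0, 0, 0.0239], "xyz": [0, 0, 0.004], "aperture": 0.015}, {"r": [0, 0, 0.0239], "xyz": [0, 0, 0.004], "aperture": 0.015}, {"r": [0, 0, 0.0239], "xyz": [0, 0, 0.004], "aperture": 0.015}, {"r": [0, 0, 0.0239], "xyz": [0, 0, 0.004], "aperture": 0.015}, {"r": [0, 0, 0.0239], "xyz": [0, 0, 0.004], "aperture": 0.015}, {"r": [0, 0, 0.0239], "xyz": [0, 0, 0.004], "aperture": 0.015}, {"r": [0, 0, 0.0239], "xyz": [0, 0, 0.004], "aperture": 0.015}, {"r": [0, 0, 0.0239], "xyz": [0, 0, 0.004], "aperture": 0.015}, {"r": [0, 0, 0.0239], "xyz": [0, 0, 0.004], "aperture": 0.015}]' > rows.txt && python3 drive.py rows.txt; python3 sil.py
echo '[{"r": [0, 0, 0.0239], "xyz": [0, 0, 0.004], "aperture": 0.015}, {"r": [0, 0, 0.0239], "xyz": [0, 0, 0.004], "aperture": 0.015}, {"r": [0, 0, 0.0239], "xyz": [0, 0, 0.004], "aperture": 0.015}, {"r": [0, 0, 0.0239], "xyz": [0, 0, 0.004], "aperture": 0.015}, {"r": [0, 0, 0.0239], "xyz": [0, 0, 0.004], "aperture": 0.015}, {"r": [0, 0, 0.0239], "xyz": [0, 0, 0.004], "aperture": 0.015}, {"r": [0, 0, 0.0239], "xyz": [0, 0, 0.004], "aperture": 0.015}, {"r": [0, 0, 0.0239], "xyz": [0, 0, 0.004], "aperture": 0.015}, {"r": [0, 0, 0.0239], "xyz": [0, 0, 0.004], "aperture": 0.015}, {"r": [0, 0, 0.0239], "xyz": [0, 0, 0.004], "aperture": 0.015}]' > rows.txt && python3 drive.py rows.txt; python3 sil.py
echo '[{"r": [0, 0, 0.0223], "xyz": [0, 0, 0.004], "aperture": 0.015}, {"aperture": 0.015}, {"aperture": 0.008}, {"aperture": 0.008}, {"aperture": 0.008}, {"aperture": 0.008}, {"aperture": 0.008}]' > rows.txt && python3 drive.py rows.txt;python3 sil.py; python3 look.py end
```

```text
t: 15.95
position: [0.5115, -0.0279, 0.1232]
orientation: [[-0.996, -0.088, 0.001], [-0.088, 0.996, -0.0], [-0.001, -0.0, -1.0]]
ft_force: [-0.3, -0.2, -0.5]
opening: 0.015
finger_force: 0.0
down mm [ nan  9.5  9.9 11. ] yaw -3.053 q6 -1.773 F [ 0.2 -0.  -0.1] Tz -0.002 t 16.0
t: 17.0
position: [0.511, -0.028, 0.1207]
orientation: [[-0.153, 0.988, 0.0], [0.988, 0.153, -0.0], [-0.0, 0.0, -1.0]]
ft_force: [-1.2, -2.5, 0.3]
opening: 0.0151
finger_force: 1.5
down mm [11.  -8.5  nan  nan] yaw 1.713 q6 -0.256 F [ 0.1 -0.4 -0.8] Tz 0.023 t 17.05
t: 18.05
position: [0.5117, -0.0281, 0.1188]
orientation: [[0.974, 0.226, 0.002], [0.226, -0.974, -0.0], [0.002, 0.001, -1.0]]
ft_force: [2.3, -2.5, 0.4]
opening: 0.0151
finger_force: 1.8
down mm [ nan 13.3 13.5  nan] yaw 0.217 q6 1.24 F [ 1.  -1.2 -0.1] Tz -0.043 t 18.1
t: 18.8
position: [0.5109, -0.0285, 0.1184]
orientation: [[0.995, 0.099, 0.0], [0.099, -0.995, -0.001], [0.0, 0.001, -1.0]]
ft_force: [-0.9, -8.5, 5.6]
opening: 0.0107
finger_force: 58.9
down mm [13.2 13.6 13.6  nan] yaw 0.099 q6 1.359 F [-1.1 -9.9  4.3] Tz -0.051 t 18.85
18.95 [-1.140e-01  3.880e-01  1.988e+00 -1.000e-03  7.650e-01  1.359e+00] 0.010792667640125967 [-0.75 -8.7   5.3 ] [-1.321  0.211 -0.019] [ 0.5109 -0.0285  0.1185]
```

View pics/end.png

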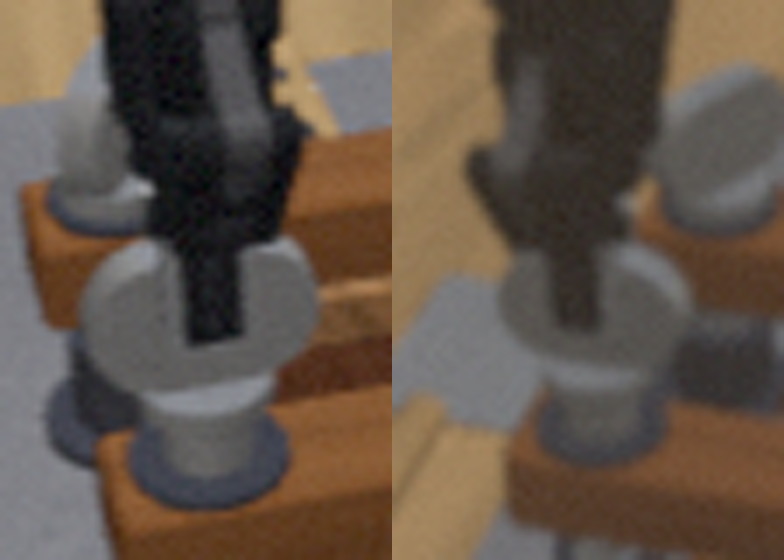

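The picture shows the wing gripped (tips at crop (212,340)), the collar now close to its flange and about 13.6 mm below the start, against 13.9 mm expected. I hand the job in.

```bash
python3 -c "
from workcell import r
print(r.finish_job())"
```

```text
the job is handed in; nothing more can be done
None
```

I started the bolt and handed the job in: turned backward about 1.65 rad it dropped 8 mm into the thread, then I turned it forward one full turn from there (to about 0.1 rad, regripping halfway); it ended about 13.6 mm below its starting height (13.9 mm expected), with the gripper closed on the wing and still, and I did not re-check the loose things at the end.

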